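Set out engine parts in their matching nests

ROBOT

A 6-joint arm with a two-finger parallel gripper is mounted at the origin on a cart in front of the work surface, level with it; the furniture and walls round the work are solid. World frame = base frame: x ahead of the robot, y to its left, z up, the work surface at z = 0. Lengths are in m, angles in degrees, forces in N, time in s.
With the tool pointing down it reaches from about 0.3 to 0.75 m from the base axis. Payload 8.5 kg.
Tool frame: the origin (TCP) lies between the finger pads; the fingertips stand env.finger_overhang ahead of it and the grasp point (between the pads) lies 2 mm behind it (env.finger_overhang is the distance from the TCP to the fingertips, in m); z points along the fingers, y is the line along which they close (so a half turn about z gives the same grasp; the last joint's range is limited). The gripper opens to 85 mm and grips with 20 to 120 N. Pads are 22 mm wide; open, the fingers measure 114 mm over their backs; the gripper's body (76 mm by 85 mm) begins 54 mm behind the grasp point. The pads swing forward as they close: fully open they stand 13 mm farther back than shut.
Start: joints at [59.112, 21.807, 74.336, -0, 83.858, -12.336], TCP at [0.175, 0.521, 0.248] pointing down, gripper open.
Joint ranges: [-178.18, 178.18], [-50.72, 133.34], [12.68, 142.11], [-81.47, 261.47], [9.98, 163.14], [-165.26, 165.26]. Speed limits (degrees/s): [136.94, 136.94, 180, 180, 180, 180].

INTERFACE

Orientations are given as a 3x3 rotation matrix whose columns are the frame's x, y, z axes.
In Python, from rig import env gives the robot as it stands. The module is installed in compiled form; this text tells all that it offers.
- The arm moves only by the tool jog_arm, never from a script. Its arguments are lists of equal length, an entry for each row: "hand": the finger opening in m, from 0 to 0.0854; "travel": the shift along the world's x, y, z in m, a list of three; "yaw": the turn about the world's z in rad. A call has exactly 5 rows; each row shifts and turns the commanded pose from where the row before left it; what a row does not reach is not made up. A row lasts 1/8 s, in which the tool goes at most 62.5 mm and 10.7 degrees, less where a joint would pass 70% of its speed; a pose out of reach is approached as far as the arm can. A call is refused whole if a number of a shift passes 0.0625 or a number of a turn 0.188, either way. A call with a gripper value outside its range is refused whole. The fingers move at their own pace and stop on an object; "grip_force" is the grip in N (left out, the last holds). Time passes only in rows, so rows that do not move let the fingers close, or fill a call up. It gives the time, the measured TCP pose, the force, the opening and the grip force at its end, in the units of the state.
- env.observe(): the state, without advancing time (a new reading comes with each control period).
- env.get_image(name): name is "scene" or "top" or "wrist"; returns the picture (480x640x3 uint8, red, green, blue); there is no depth.
- env.calibration(name): a dict with "fx", "fy", "cx", "cy" (pixels), "k1" (the pictures are not rectified: a ray, as slopes to the right and down, at radius r is drawn at 1 + k1 r^2 times it, then the intrinsics apply), "position" and "rotation" of the camera in the world; the wrist camera has in their place "hand_eye" (4x4, takes a point from camera to tool coordinates, whose origin is the TCP and whose axes are the flange's). Camera axes: x right, y down, z forward; pixel columns grow to the right and rows downward; lengths in m; the calibration is good to about 2 mm. A picture is of the moment at which its call begins: read the wrist's pose just before it. calibration takes no time and is no camera call.
- env.close_job(): hands the job in; it is judged then, once.
The state is a dict: "time_s": time; "q": joint angles; "qvel": joint speeds; "joint_efforts": joint torques, N m; "position": TCP position; "tool_rot": TCP orientation; "ft_force": force on the tool from outside, world axes, zero at the start; "wrist_torque": the same for the moment, N m; "grip_width": finger opening in m; "gripper_force": force on a finger pad.
Only numpy, scipy, OpenCV 4.12 (cv2) and the standard library are available. Lean on these libraries where they do the work, as an engineer would, in place of code of your own. Each camera call takes 0.05 s, during which the arm holds its last target. There are 200 camera calls.

TASK

Set out the four parts for the next engine build, each in the wooden nest that matches it (use the four parts standing or lying among the nests in the middle of the bench, not those along the back and sides): stand the drive shaft in the large round cup on its gear end, the wrist pin on end in the small round cup and the threadlock bottle upright in the rectangular tray, and lay the head bolt in the cradle, down in both V saddles with its head towards the upright tab. Leave all four at rest in their nests.

Things in the scene. Friction and masses are not known exactly. Their poses are not given: they have to be found in the camera images.
- drive_shaft: Grey steel drive shaft standing upright on its gear end, 178 mm tall, 0.34 kg. Foot 25 mm diameter up to 18 mm height, gear 43 mm diameter from 16 to 33 mm, above that a plain round shaft 19 mm in diameter up to the top. Origin: centre of its underside; z up along the shaft.
- wrist_pin: Plain ground steel wrist pin (short tube) standing on end, 23 mm diameter, 70 mm tall, 0.13 kg. Origin: centre of its underside; z up along its axis.
- head_bolt: Steel head bolt lying on the bench, 0.16 kg, 95 mm long along its y axis. Round shank 12.4 mm diameter from y = -42 to +36 mm, hexagonal head 22 mm wide from y = +36 to +48 mm. Origin: at the bench surface, 10 mm below the bolt's axis at the start (it turns with the bolt if it rolls).
- bolt_head (a point): Centre of the head bolt's head, on the bolt's axis, 42 mm from the bolt's origin along the bolt's y; about 10 mm above the bench at the start, about 30 mm when the bolt lies properly in the cradle.
- threadlock_bottle: Small red threadlock bottle standing upright, 80 mm tall, 0.06 kg. Flat body 24 mm (its x) by 40 mm (its y), 50 mm high; above that a narrow 17 mm nozzle cap to 80 mm. Origin: centre of its underside; z up.
- shaft_cup: Large round wooden cup with a flange, fixed to the bench, for the drive shaft: inside 62 mm diameter, wall 4 mm, rim 30 mm above the bench, inner floor 5 mm above the bench, flange 88 mm diameter and 4 mm thick. Origin: its centre at the bench surface; z up.
- pin_cup: Small round wooden cup with a flange, fixed to the bench, for the wrist pin: inside 40 mm diameter, wall 4 mm, rim 22 mm above the bench, inner floor 5 mm above the bench, flange 66 mm diameter and 4 mm thick. Origin: its centre at the bench surface; z up.
- bottle_tray: Rectangular open wooden tray with a 62 x 78 x 4 mm flange, fixed to the bench, for the threadlock bottle: inside 38 mm (its x) by 54 mm (its y), walls 4 mm, rim 16 mm above the bench, inner floor 4 mm above the bench. The bottle fits only with its 40 mm side along the tray's long side (y), either way round. Origin: its centre at the bench surface; z up.
- bolt_cradle: Fixed wooden cradle for the bolt: base 46 mm (x), y -47 to +65 mm, 5 mm thick. Two V saddles, 8 mm thick, 42 wide, at y = -30 and +22 (clear between y -26 and +18): 90-degree notches, bottom 21, top 37 mm high, 32 wide. Bolt lies along y, axis 30 mm high, head between +22 saddle and upright tab (36 wide, 40 tall, at y +60 to +65), its origin over the cradle's. Origin at bench surface; z up.

How it is judged (in metres and radians):
At the end, for the whole second after the job is handed in: Shaft, pin and bottle upright (0.15 rad) on their nest floors within 12 mm of centre, bottle within 0.3 rad of the tray; bolt along the cradle (0.2 rad), head on its tab side, 28 to 56 mm along its y, 9 mm either side, 24 to 36 mm high; all at rest (20 mm/s, 0.3 rad/s) (linear speed of each of drive_shaft, wrist_pin, head_bolt, threadlock_bottle below 0.02 m/s and angular speed of each of drive_shaft, wrist_pin, head_bolt, threadlock_bottle below 0.3 rad/s and horizontal distance between drive_shaft and shaft_cup below 0.012 m and angle between each of drive_shaft, wrist_pin, threadlock_bottle's own z axis and vertical below 0.15 rad and height (world z) of drive_shaft between 0.002 and 0.01 m and horizontal distance between wrist_pin and pin_cup below 0.012 m and height (world z) of wrist_pin between 0.002 and 0.01 m and angle between the y axis of head_bolt and the y axis of bolt_cradle, either way round below 0.2 rad and y of bolt_head in the frame of bolt_cradle between 0.028 and 0.056 m and x of bolt_head in the frame of bolt_cradle between -0.009 and 0.009 m and height (world z) of bolt_head between 0.024 and 0.036 m and horizontal distance between threadlock_bottle and bottle_tray below 0.012 m and height (world z) of threadlock_bottle between 0.002 and 0.01 m and angle between the y axis of threadlock_bottle and the y axis of bottle_tray, either way round below 0.3 rad); the robot touches nothing.
It also fails if it takes over 120 s, if anything falls off the work surface, if the arm or the gripper's body presses on something with over 40 N, if the wrist force passes 120 N, or if a joint passes its speed limit or range.

## Working session

There is one attempt and no reset: what is moved stays moved. The work goes in short steps, Python scripts to look and compute and a tool call to move; the robot and the scene stay as the last step left them, time stands still between calls to the robot, and variables do not carry over. Pictures are saved under pics/ and viewed, at most 14 in all, crops included, and the job is handed in when it is done.

Besides the shell and the picture viewer there is one more tool, called after "Call:" as name(argument=value, ...) on one line, values as JSON. jog_arm: Moves the arm, as the interface text tells. Its arguments: {"type":"object","properties":{"hand":{"type":"array"},"travel":{"type":"array"},"yaw":{"type":"array"},"grip_force":{"type":"number"}},"required":["hand","travel","yaw"]}

```bash
mkdir -p pics; cat > h.py <<'E'
import numpy as np, cv2
from rig import env
def ray(name,u,v,cal=None,T=None):
    c=cal or env.calibration(name)
    K=np.array([[c['fx'],0,c['cx']],[0,c['fy'],c['cy']],[0,0,1]],float)
    x,y=(u-c['cx'])/c['fx'],(v-c['cy'])/c['fy']
    xd=np.array([x,y]);s=xd.copy()
    for _ in range(20): s=xd/(1+c['k1']*(s@s))
    d=np.array([s[0],s[1],1.])
    if name=='wrist':
        st=T; H=np.array(c['hand_eye']); R=np.array(st['tool_rot']); p=np.array(st['position'])
        return p+R@H[:3,3], R@H[:3,:3]@d
    return np.array(c['position']),np.array(c['rotation'])@d
def onz(name,u,v,z,T=None):
    o,d=ray(name,u,v,T=T); return o+d*(z-o[2])/d[2]
def proj(name,P,T=None):
    c=env.calibration(name)
    if name=='wrist':
        H=np.array(c['hand_eye']); R0=np.array(T['tool_rot']); o=np.array(T['position'])+R0@H[:3,3]; R=R0@H[:3,:3]
    else: o,R=np.array(c['position']),np.array(c['rotation'])
    q=R.T@(np.array(P)-o); s=q[:2]/q[2]; s=s*(1+c['k1']*(s@s))
    return np.array([c['fx']*s[0]+c['cx'],c['fy']*s[1]+c['cy']])
def snap(name,fn=None):
    st=env.observe(); im=env.get_image(name)
    if fn: cv2.imwrite('pics/'+fn,im[:,:,::-1])
    return st,im
E
python3 - <<'E'
from h import *
for n in('top','scene','wrist'):
    snap(n,n+'0.png'); print(n,env.calibration(n))
print(env.observe(),env.finger_overhang)
E
```

```text
top {'fx': 494.05215700514714, 'fy': 494.05215700514714, 'cx': 315.93593148389624, 'cy': 246.4114088357059, 'k1': 0.03745892475079847, 'position': array([0.47557881, 0.01285241, 1.09426585]), 'rotation': array([[-0.00769456, -0.99752981,  0.06982177],
       [-0.99988505,  0.00858735,  0.01249546],
       [-0.01306418, -0.0697176 , -0.99748122]])}
scene {'fx': 619.4128713418132, 'fy': 619.4128713418132, 'cx': 325.48569953218237, 'cy': 237.06863674366943, 'k1': -0.08003561048550996, 'position': array([ 0.14981654, -0.68409251,  0.84998576]), 'rotation': array([[ 0.88477141, -0.32161066,  0.3372627 ],
       [-0.46560396, -0.64080708,  0.61039269],
       [ 0.01981153, -0.69708885, -0.71671099]])}
wrist {'fx': 384.19363556816603, 'fy': 384.19363556816603, 'cx': 312.7254775796886, 'cy': 240.66860368658206, 'k1': -0.07125506544055452, 'hand_eye': array([[-3.98396787e-04, -9.58224086e-01, -2.86018255e-01,
         7.27851655e-02],
       [ 9.99999912e-01, -4.20222994e-04,  1.49327610e-05,
         7.58029756e-04],
       [-1.34500379e-04, -2.86018224e-01,  9.58224169e-01,
        -1.25755
[... 208 characters left out ...]
9089e+01, -1.23349835e+01]), 'qvel': array([-0.03803312, -0.12965317, -0.26315762, -0.045497  , -0.03806666,
        0.06306562]), 'joint_efforts': array([ 1.97337460e-03, -4.48624957e+01, -2.31344354e+01, -1.91365275e-04,
        3.84842642e-03, -6.92157346e-05]), 'position': array([0.17490255, 0.52124304, 0.24787903]), 'tool_rot': array([[-9.48023826e-01,  3.18198875e-01, -5.48303247e-04],
       [ 3.18199267e-01,  9.48023406e-01, -9.21182243e-04],
       [ 2.26685158e-04, -1.04777241e-03, -9.99999425e-01]]), 'ft_force': array([0.15763449, 0.09519413, 0.00115397]), 'wrist_torque': array([ 0.00683686,  0.04416675, -0.04035025]), 'gripper_force': 0.0, 'grip_width': 0.08536806702631644} 0.017
```

View pics/top0.png

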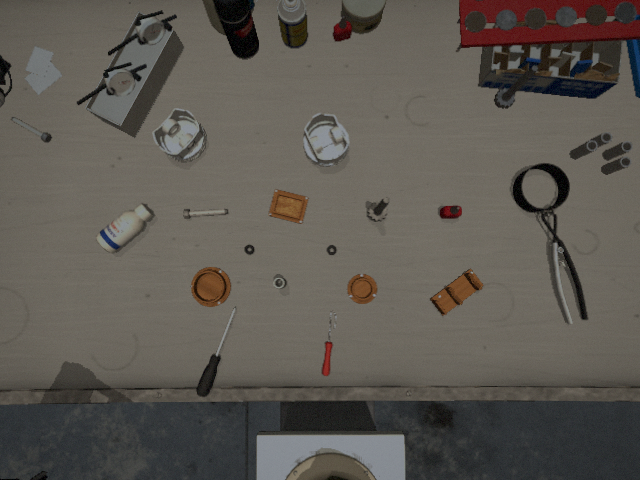

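View pics/scene0.png

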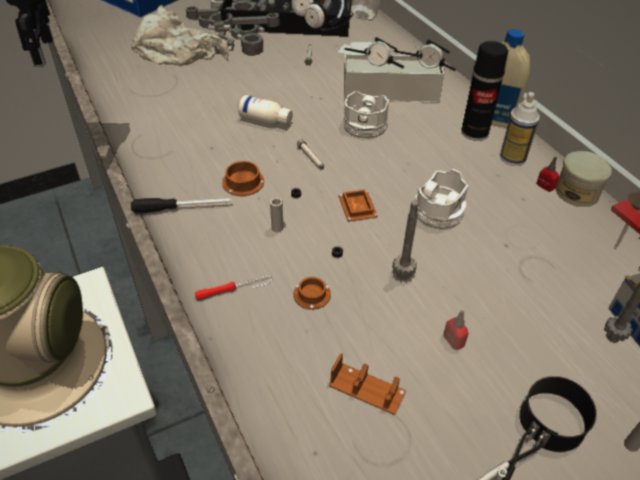

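The top view shows the shaft at about (377,212), pin (280,282), bolt (206,212) with its head on the left, and bottle (450,212). The shaft cup is at (211,287), pin cup (362,289), tray (289,207) and cradle (457,291). The cradle's tab is at its lower-left end, near (437,303), and the scene view agrees (337,367).

```bash
cat > m.py <<'E'
from h import *
im=cv2.cvtColor(cv2.imread('pics/top0.png'),cv2.COLOR_BGR2HSV)
H,S,V=cv2.split(im)
wood=((H>5)&(H<18)&(S>130)&(V>50)).astype(np.uint8)
red=(((H<5)|(H>172))&(S>130)).astype(np.uint8)
for nm,m in(('wood',wood),('red',red)):
    m=cv2.morphologyEx(m,cv2.MORPH_CLOSE,np.ones((5,5)))
    cs,_=cv2.findContours(m,cv2.RETR_EXTERNAL,cv2.CHAIN_APPROX_NONE)
    for c in cs:
        if cv2.contourArea(c)<60: continue
        (cx,cy),wh,a=cv2.minAreaRect(c)
        if cy<150 or cy>380: continue
        P=np.array([onz('top',*p,0.004)[:2] for p in c[:,0].astype(float)],np.float32)
        r=cv2.minAreaRect(P)
        print(nm,np.round((cx,cy)),np.round(r[0],4),np.round(r[1],4),round(r[2],1))
for n,u,v,z in(('shafttop',382,203,.178),('shaftfoot',376,214,.02),('pintop',280,281,.07),('boltH',187,212,.01),('boltT',227,211,.01)):
    print(n,np.round(onz('top',u,v,z),4))
E
python3 m.py
python3 -c "
import cv2
im=cv2.imread('pics/top0.png');cv2.imwrite('pics/c0.png',cv2.resize(im[180:320,170:500],None,fx=2.4,fy=2.4,interpolation=cv2.INTER_CUBIC))"
```

```text
wood [362. 289.] [ 0.4585 -0.0728] [0.0617 0.0622] 44.3
wood [457. 292.] [ 0.4489 -0.2801] [0.0481 0.1104] 35.9
wood [211. 286.] [0.4661 0.2588] [0.0846 0.0847] 45.0
wood [288. 206.] [0.6426 0.0878] [0.0755 0.0609] 75.4
red [326. 358.] [0.3079 0.0055] [0.0153 0.0712] 84.4
red [450. 212.] [ 0.6266 -0.2713] [0.0462 0.0245] 89.4
shafttop [ 0.6198 -0.0996  0.178 ]
shaftfoot [ 0.6206 -0.1055  0.02  ]
pintop [0.4762 0.1006 0.07  ]
boltH [0.6302 0.3111 0.01  ]
boltT [0.6317 0.2227 0.01  ]
```

View pics/c0.png

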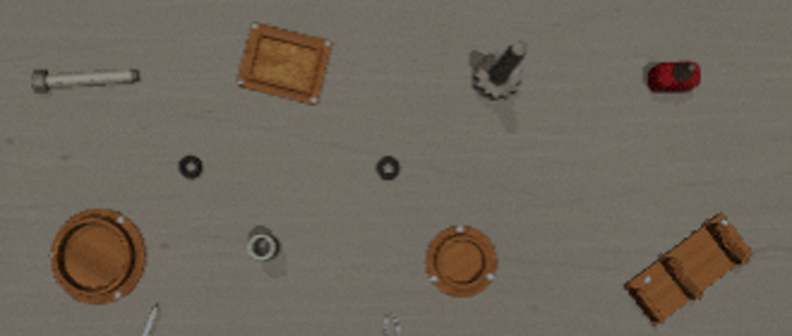

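Call:
jog_arm(hand=[0.085,0.07,0.06,0.05,0.05], travel=[[0.0455,-0.025,0],[0.0455,-0.025,0],[0.0455,-0.025,0],[0.0455,-0.025,0],[0.0455,-0.025,0]], yaw=[-0.1246,-0.1246,-0.1246,-0.1246,-0.1246], grip_force=40)

```text
time_s: 0.78
position: [0.4038, 0.3954, 0.2481]
tool_rot: [[-0.581, 0.814, -0.0], [0.814, 0.581, -0.0], [0.0, -0.0, -1.0]]
ft_force: [0.4, 1.2, -0.2]
grip_width: 0.0498
gripper_force: 0.0
```

Call:
jog_arm(hand=[0.05,0.05,0.05,0.05,0.05], travel=[[0.0455,-0.025,0],[0.0455,-0.025,0],[0.0455,-0.025,0],[0.0455,-0.025,0],[0.0455,-0.025,0]], yaw=[-0.1246,-0.1246,-0.1246,-0.1246,-0.1246])

```text
time_s: 1.4
position: [0.6313, 0.2704, 0.248]
tool_rot: [[0.003, 1.0, -0.001], [1.0, -0.003, -0.0], [-0.0, -0.001, -1.0]]
ft_force: [0.2, 0.1, 0.1]
grip_width: 0.0501
gripper_force: 0.0
```

Call:
jog_arm(hand=[0.05,0.05,0.05,0.05,0.05], travel=[[0,0,0],[0,0,0],[0,0,0],[0,0,0],[0,0,0]], yaw=[0,0,0,0,0])

```text
time_s: 2.02
position: [0.6296, 0.2718, 0.2486]
tool_rot: [[-0.002, 1.0, 0.0], [1.0, 0.002, 0.0], [0.0, 0.0, -1.0]]
ft_force: [0.5, -1.4, 0.2]
grip_width: 0.0498
gripper_force: 0.0
```

```bash
python3 - <<'E'
from h import *; import pickle
st,im=snap('wrist','w1.png'); pickle.dump(st,open('w1.pkl','wb'))
print(st['position'],st['tool_rot'],st['time_s'],st['ft_force'])
for p in([.63,.311,.01],[.6317,.2227,.01],[.6426,.0878,.004],[.4661,.2588,.004],[.4762,.1006,.07]): print(proj('wrist',p,st))
E
```

```text
[0.62957852 0.27184115 0.24861782] [[-1.83299485e-03  9.99998289e-01  2.49883527e-04]
 [ 9.99998317e-01  1.83297543e-03  7.79361636e-05]
 [ 7.74779998e-05  2.50025963e-04 -9.99999966e-01]] 2.025 [ 0.46729763 -1.42090019  0.16903568]
[312.956366   164.61487144]
[314.51472981 254.01025395]
[323.84054825 365.99074166]
[149.2426132 217.51112  ]
[153.28493272 393.26548585]
```

View pics/w1.png

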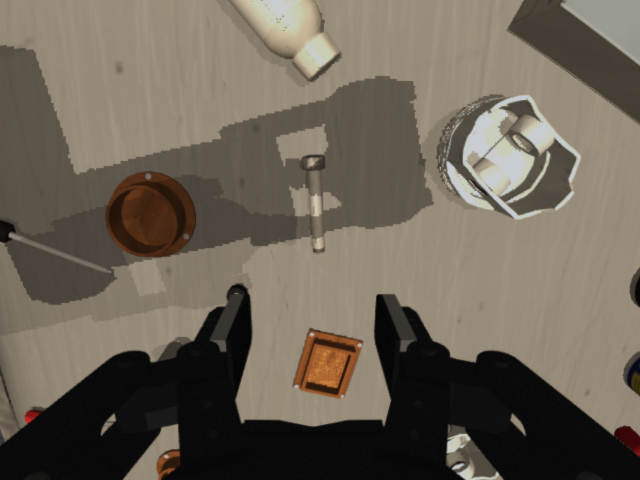

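The wrist view shows the bolt head at (314,163) and its tail at (319,250). The shaft cup is at about (151,214) and the tray at about (328,364).

```bash
cat > wood.py <<'E'
from h import *; import pickle,sys
def wood(tag,z=0.004):
    st=pickle.load(open(tag+'.pkl','rb'))
    H,S,V=cv2.split(cv2.cvtColor(cv2.imread('pics/%s.png'%tag),cv2.COLOR_BGR2HSV))
    m=((H>3)&(H<20)&(S>110)&(V>25)).astype(np.uint8)
    m=cv2.morphologyEx(m,cv2.MORPH_CLOSE,np.ones((7,7)))
    for c in cv2.findContours(m,cv2.RETR_EXTERNAL,cv2.CHAIN_APPROX_NONE)[0]:
        if cv2.contourArea(c)<800: continue
        P=np.array([onz('wrist',*p,z,T=st)[:2] for p in c[:,0].astype(float)],np.float32)
        r=cv2.minAreaRect(P); M=cv2.moments(c)
        print('wood',np.round((M['m10']/M['m00'],M['m01']/M['m00'])),'rect',np.round(r[0],4),np.round(r[1],4),round(r[2],1),'circ',np.round(cv2.minEnclosingCircle(P)[0],4),round(cv2.minEnclosingCircle(P)[1],4))
if __name__=='__main__':
    wood(sys.argv[1])
E
python3 wood.py w1; python3 - <<'E'
from h import *; import pickle
st=pickle.load(open('w1.pkl','rb'))
for p in((314,157),(314,167),(318,230),(319,250)): print(onz('wrist',*p,.010,T=st))
# steel: brightness profile not needed
E
```

```text
wood [327. 363.] rect [0.6457 0.089 ] [0.0805 0.0617] 75.3 circ [0.6459 0.0901] 0.0486
wood [150. 215.] rect [0.4664 0.2611] [0.0933 0.0861] 0.2 circ [0.4655 0.2599] 0.0478
[0.63096185 0.31803792 0.01      ]
[0.63098301 0.30878372 0.01      ]
[0.63505277 0.24756297 0.01      ]
[0.63616051 0.22692376 0.01      ]
```

Call:
jog_arm(hand=[0.04,0.035,0.035,0.035,0.035], travel=[[0.0045,-0.006,-0.05],[0,0,-0.06],[0,0,-0.06],[0,0,-0.035],[0,0,-0.022]], yaw=[0.042,0,0,0,0])

```text
time_s: 2.7
position: [0.6337, 0.2653, 0.0191]
tool_rot: [[-0.043, 0.999, -0.003], [0.999, 0.043, -0.001], [-0.0, -0.003, -1.0]]
ft_force: [-0.7, 0.5, 1.0]
grip_width: 0.0347
gripper_force: 0.0
```

Call:
jog_arm(hand=[0.035,0.015,0.0,0.0,0.0], travel=[[0,0,0],[0,0,0],[0,0,0],[0,0,0],[0,0,0]], yaw=[0,0,0,0,0])

```text
time_s: 3.32
position: [0.6352, 0.2656, 0.0228]
tool_rot: [[-0.043, 0.999, 0.003], [0.999, 0.043, 0.001], [0.001, 0.003, -1.0]]
ft_force: [-0.3, 0.4, 6.6]
grip_width: 0.0103
gripper_force: 40.4
```

Call:
jog_arm(hand=[0.0,0.0,0.0,0.0,0.0], travel=[[0,0,0.02],[0,0,0.05],[0,0,0.05],[0,0,0.0],[0,0,0]], yaw=[0,0,0,0,0])

```text
time_s: 3.95
position: [0.6339, 0.2652, 0.1402]
tool_rot: [[-0.043, 0.999, -0.002], [0.999, 0.043, -0.0], [-0.0, -0.002, -1.0]]
ft_force: [0.0, -0.2, -1.6]
grip_width: 0.0103
gripper_force: 39.8
```

```bash
python3 - <<'E'
from h import *; import pickle
st,im=snap('wrist'); pickle.dump(st,open('w2.pkl','wb'))
cv2.imwrite('pics/w2.png',im[:,:,::-1])
st2,sc=snap('scene')
p=proj('scene',st['position']).astype(int); print(p,st['position'])
c=sc[p[1]-60:p[1]+60,p[0]-80:p[0]+80]
out=np.zeros((400,800,3),np.uint8)
out[:300,:400]=cv2.resize(im[150:450,120:520],(400,300)); out[:300,400:]=cv2.resize(c,(400,300),interpolation=cv2.INTER_CUBIC)
cv2.imwrite('pics/c2.png',out[:300,:,::-1])
E
```

```text
[311 104] [0.63385808 0.26524994 0.14017779]
```

View pics/c2.png

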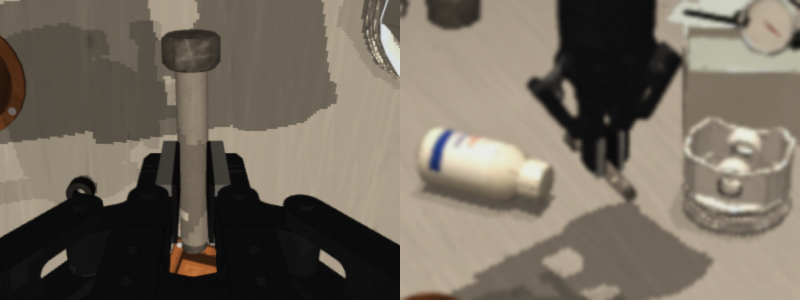

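```bash
python3 - <<'E'
from h import *; import pickle
st=pickle.load(open('w2.pkl','rb'));R=st['tool_rot'];p=st['position']
for x,z in((.052,.01),(.04,.01),(-.038,.01),(.052,.02),(.04,.02),(-.038,.0),(-.038,-.01)): print(x,z,proj('wrist',p+R@np.array([x,0,z]),st))
for z in (.0,.01,.02): print(z,proj('scene',p+R@np.array([.052,0,z])),proj('scene',p+R@np.array([-.038,0,z])))
E
```

```text
0.052 0.01 [311.76992229 189.49386128]
0.04 0.01 [311.80550057 222.31547253]
-0.038 0.01 [312.01470896 400.04571943]
0.052 0.02 [311.84277044 185.33855895]
0.04 0.02 [311.87432322 216.13230681]
-0.038 0.0 [311.9628954  416.67694714]
-0.038 -0.01 [311.90480288 435.34967105]
0.0 [299.53286016  91.97554311] [321.11774959 113.75140524]
0.01 [299.5680121   96.08299861] [321.03511877 117.92711575]
0.02 [299.60298129 100.14813563] [320.95343814 122.05735388]
```

Call:
jog_arm(hand=[0.0,0.0,0.0,0.0,0.0], travel=[[0,0,0.055],[0,0,0.055],[-0.012,-0.051,0],[-0.012,-0.051,0],[-0.012,-0.051,0]], yaw=[0,0,0.058,0.058,0.058])

```text
time_s: 4.68
position: [0.5976, 0.111, 0.2498]
tool_rot: [[-0.218, 0.976, -0.003], [0.976, 0.218, -0.0], [0.0, -0.003, -1.0]]
ft_force: [0.1, -0.5, -0.9]
grip_width: 0.0104
gripper_force: 39.8
```

Call:
jog_arm(hand=[0.0,0.0,0.0,0.0,0.0], travel=[[-0.012,-0.051,0],[-0.012,-0.051,0],[-0.012,-0.051,0],[-0.012,-0.051,0],[-0.012,-0.051,0]], yaw=[0.058,0.058,0.058,0.058,0.058])

```text
time_s: 5.3
position: [0.5377, -0.1441, 0.2501]
tool_rot: [[-0.487, 0.873, -0.002], [0.873, 0.487, 0.001], [0.002, -0.001, -1.0]]
ft_force: [0.6, 0.1, -1.1]
grip_width: 0.0103
gripper_force: 39.7
```

Call:
jog_arm(hand=[0.0,0.0,0.0,0.0,0.0], travel=[[-0.012,-0.051,0],[-0.012,-0.051,0],[0,0,0],[0,0,0],[0,0,0]], yaw=[0.058,0.058,0,0,0])

```text
time_s: 5.92
position: [0.5147, -0.2434, 0.251]
tool_rot: [[-0.585, 0.811, -0.001], [0.811, 0.585, 0.001], [0.001, -0.0, -1.0]]
ft_force: [-0.6, -0.1, -1.8]
grip_width: 0.0101
gripper_force: 39.8
```

```bash
python3 - <<'E'
from h import *; import pickle
st,im=snap('wrist','w3.png'); pickle.dump(st,open('w3.pkl','wb')); print(st['position'],st['tool_rot'][:,0])
E
python3 wood.py w3
```

```text
[ 0.51474658 -0.24343008  0.25100637] [-0.58453949  0.81136483  0.00083794]
wood [240. 194.] rect [ 0.4508 -0.2798] [0.0517 0.1114] 36.1 circ [ 0.4529 -0.2786] 0.0598
wood [619.  21.] rect [0.6434 0.0581] [0.0536 0.051 ] 44.0 circ [0.6399 0.0618] 0.0337
wood [376.  24.] rect [ 0.4673 -0.0805] [0.0656 0.0451] 36.6 circ [ 0.4612 -0.0726] 0.0334
```

View pics/w3.png

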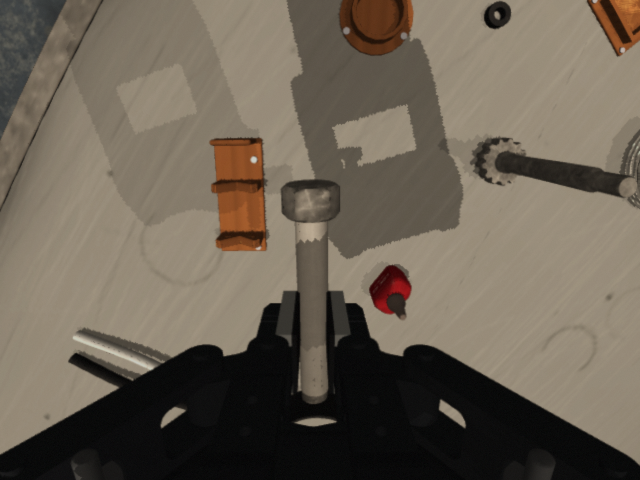

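Cradle from this view: right base edge from (264,140) to (267,249), tab at the top near row 142, saddle tops at about rows 186 and 238, left ends at column 212-217. The bolt is held straight, head up at (311,200).

```bash
python3 - <<'E'
from h import *; import pickle
st=pickle.load(open('w3.pkl','rb'))
f=lambda u,v,z: onz('wrist',u,v,z,T=st)[:2]
a,b=f(263.5,148,.005),f(267,249,.005)
d=(a-b)/np.linalg.norm(a-b); n=np.array([d[1],-d[0]]) # right of d
print('len',np.linalg.norm(a-b),'ang',np.degrees(np.arctan2(d[1],d[0])),'origin',b+.047*d-.023*n)
# saddles/tab top ends z=.037/.040
for l,r,z,y in(((211,186),(262,186),.037,.022),((216,238),(266,238),.037,-.030),((211,142),(262,140),.04,.062)):
    L,R=f(*l,z),f(*r,z); m=(L+R)/2; print('w',np.linalg.norm(L-R),'origin',m-y*d, np.degrees(np.arctan2(*(R-L)[::-1])))
cv2.imwrite('pics/c3.png',cv2.resize(cv2.imread('pics/w3.png')[120:270,180:380],(800,600),interpolation=cv2.INTER_CUBIC))
p=st['position'];R=st['tool_rot']
for x,z in((.052,.01),(.04,.01),(-.038,.01)): print(proj('wrist',p+R@np.array([x,0,z]),st))
E
```

```text
len 0.10039347867055144 ang 125.79908357418005 origin [ 0.45840426 -0.28320773]
w 0.04560753576875043 origin [ 0.45976634 -0.2820906 ] 35.51455520812285
w 0.04641232101394946 origin [ 0.45873705 -0.27809229] 35.73987509891216
w 0.04397557721012912 origin [ 0.46237998 -0.28127503] 37.507575365227524
[310.84846578 188.63930137]
[310.90571232 221.50216006]
[311.24869925 399.49067488]
```

View pics/c3.png

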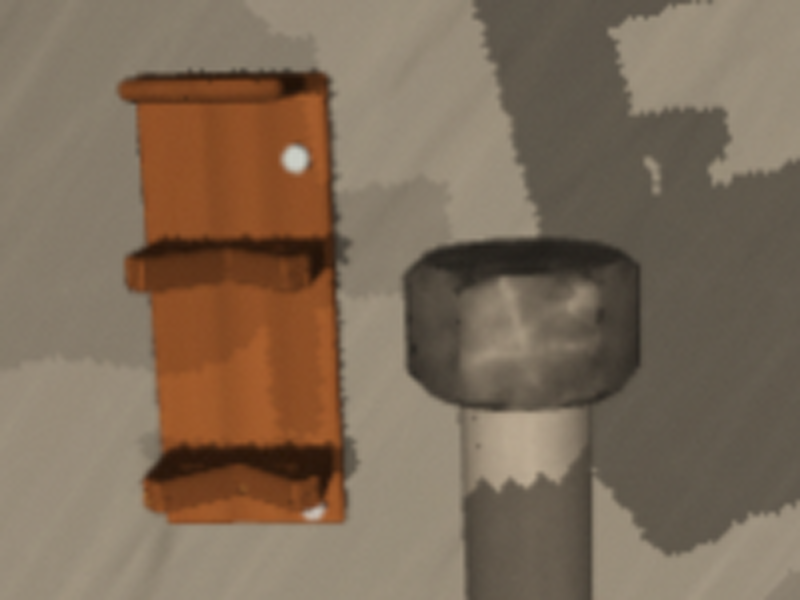

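Reading the crop (4x), the base corners in full-picture pixels are (262,139), (266,250) and (222,250.5). The saddle top bands are centred at about (235,187) and (238,243), and the tab top at (230,142).

```bash
python3 - <<'E'
from h import *; import pickle
st=pickle.load(open('w3.pkl','rb'))
f=lambda u,v,z: onz('wrist',u,v,z,T=st)[:2]
r1,r0,l1,l0=f(262.3,146,.005),f(266.3,250.2,.005),f(214.5,146,.005),f(222,250.4,.005)
print('widths',np.linalg.norm(r1-l1),np.linalg.norm(r0-l0))
m1,m0=(r1+l1)/2,(r0+l0)/2; d=(m1-m0)/np.linalg.norm(m1-m0)
d=np.array([np.cos(np.radians(125.9)),np.sin(np.radians(125.9))])
print(np.degrees(np.arctan2(*(m1-m0)[::-1])),'origin',m0+.047*d)
for u,v,z,y in((235,187.5,.035,.022),(238,243,.035,-.03),(230,142,.04,.0625)): print(f(u,v,z)-y*d)
E
```

```text
widths 0.045517863750075556 0.04540945950577775
126.00350586231691 origin [ 0.45877191 -0.28465245]
[ 0.45933864 -0.28443791]
[ 0.45911034 -0.28452052]
[ 0.45872485 -0.28553253]
```

Call:
jog_arm(hand=[0.0,0.0,0.0,0.0,0.0], travel=[[-0.0267,-0.0223,0],[-0.0267,-0.0223,-0.02],[0,0,-0.06],[0,0,-0.06],[0,0,-0.04]], yaw=[0,0,0,0,0])

```text
time_s: 6.6
position: [0.4608, -0.2879, 0.0691]
tool_rot: [[-0.584, 0.812, -0.001], [0.812, 0.584, 0.002], [0.002, -0.0, -1.0]]
ft_force: [0.9, -0.2, -0.7]
grip_width: 0.0104
gripper_force: 39.8
```

Call:
jog_arm(hand=[0.0,0.0,0.0,0.0,0.0], travel=[[0,0,0],[0,0,0],[0,0,-0.01],[0,0,0],[0,0,0]], yaw=[0,0,0,0,0])

```text
time_s: 7.22
position: [0.4612, -0.2893, 0.0618]
tool_rot: [[-0.583, 0.812, 0.0], [0.812, 0.583, -0.001], [-0.001, 0.0, -1.0]]
ft_force: [0.3, 0.5, -1.3]
grip_width: 0.0101
gripper_force: 39.8
```

```bash
python3 - <<'E'
from h import *
st,im=snap('wrist'); print(st['position'],st['ft_force'])
st2,sc=snap('scene')
p=proj('scene',[.459,-.285,.03]).astype(int); print(p)
c=sc[p[1]-45:p[1]+45,p[0]-60:p[0]+60]
out=np.hstack([cv2.resize(im[150:450,120:520],(400,300)),cv2.resize(c,(400,300),interpolation=cv2.INTER_CUBIC)])
cv2.imwrite('pics/c4.png',out[:,:,::-1])
E
```

```text
[ 0.46121008 -0.28932301  0.06175861] [ 0.34520796  0.47973073 -1.27610892]
[372 379]
```

View pics/c4.png

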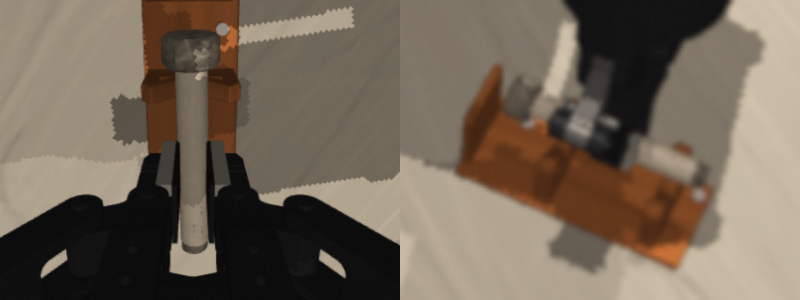

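The bolt is centred over the cradle, with its head (190,50 in the left crop) between tab and saddle. I'll lower it.

Call:
jog_arm(hand=[0.0,0.0,0.0,0.0,0.0], travel=[[0,0,-0.008],[0,0,-0.006],[0,0,-0.003],[0,0,0],[0,0,0]], yaw=[0,0,0,0,0])

```text
time_s: 7.95
position: [0.4606, -0.2896, 0.0448]
tool_rot: [[-0.583, 0.812, -0.001], [0.812, 0.583, -0.001], [-0.0, -0.001, -1.0]]
ft_force: [-6.3, -0.0, 9.2]
grip_width: 0.0104
gripper_force: 40.7
```

Call:
jog_arm(hand=[0.013,0.016,0.02,0.026,0.03], travel=[[0,0,0],[0,0,0],[0,0,0],[0,0,0],[0,0,0]], yaw=[0,0,0,0,0])

```text
time_s: 8.57
position: [0.4611, -0.2892, 0.0443]
tool_rot: [[-0.584, 0.812, -0.0], [0.812, 0.584, 0.0], [0.0, 0.0, -1.0]]
ft_force: [0.0, -0.9, -0.6]
grip_width: 0.0296
gripper_force: 0.0
```

Call:
jog_arm(hand=[0.03,0.03,0.03,0.04,0.05], travel=[[0,0,0.02],[0,0,0.03],[0,0,0.05],[0,0,0.05],[0,0,0.05]], yaw=[0,0,0,0,0])

```text
time_s: 9.2
position: [0.4609, -0.289, 0.246]
tool_rot: [[-0.583, 0.812, 0.0], [0.812, 0.583, 0.0], [-0.0, 0.0, -1.0]]
ft_force: [1.0, -0.1, -0.0]
grip_width: 0.0501
gripper_force: 0.0
```

Call:
jog_arm(hand=[0.05,0.05,0.05,0.05,0.05], travel=[[0.034,0.015,0],[0.034,0.015,0],[0,0,0],[0,0,0],[0,0,0]], yaw=[-0.15,-0.15,-0.15,-0.15,0])

```text
time_s: 9.82
position: [0.5291, -0.2591, 0.2442]
tool_rot: [[-0.025, 1.0, -0.0], [1.0, 0.025, 0.0], [0.0, -0.0, -1.0]]
ft_force: [-0.1, -1.0, 0.3]
grip_width: 0.05
gripper_force: 0.0
```

```bash
python3 - <<'E'
from h import *; import pickle
st,im=snap('wrist','w5.png'); pickle.dump(st,open('w5.pkl','wb')); print(st['position'],st['tool_rot'][:,0])
E
```

```text
[ 0.52907346 -0.2590684   0.2441799 ] [-2.45171973e-02  9.99699386e-01  2.13272371e-04]
```

View pics/w5.png

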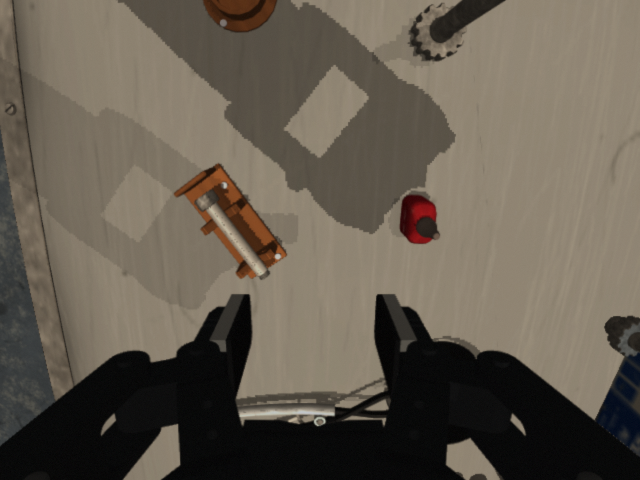

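The bolt lies along the cradle: head at (208,199), tail at (265,275). The bottle body is at (418,217) with its cap tip at (436,235).

```bash
python3 - <<'E'
from h import *; import pickle
st=pickle.load(open('w5.pkl','rb'))
f=lambda u,v,z: onz('wrist',u,v,z,T=st)[:2]
o=np.array([.459,-.2847]);a=np.radians(125.9);d=np.array([np.cos(a),np.sin(a)]);n=np.array([d[1],-d[0]])
for u,v in((208,199),(265,275)):
    q=f(u,v,.03)-o; print('cradle x,y',q@n,q@d)
print('cap',f(437,236,.08))
im=cv2.imread('pics/w5.png')
H,S,V=cv2.split(cv2.cvtColor(im,cv2.COLOR_BGR2HSV))
m=(((H<5)|(H>172))&(S>140)).astype(np.uint8); m[:,:350]=0;m[:,480:]=0;m[280:]=0
c=max(cv2.findContours(m,0,1)[0],key=cv2.contourArea); print(cv2.minAreaRect(c),cv2.boundingRect(c))
o1,R=(lambda r:(r,0))(ray('wrist',320,240,T=st)[0]); print('cam',o1)
for th in (86,90,94):
    t=np.radians(th);e=np.array([np.cos(t),np.sin(t)])
cv2.imwrite('pics/c5.png',cv2.resize(im[180:260,370:470],(800,640)[:2],interpolation=cv2.INTER_CUBIC)[:600])
E
```

```text
cradle x,y 0.0006335653755437557 0.042234628557940204
cradle x,y -0.0005465955493436588 -0.04576931822914606
cap [ 0.62771472 -0.2657939 ]
((417.7524719238281, 218.97525024414062), (34.52779006958008, 47.56277847290039), 5.710593223571777) (400, 195, 36, 49)
cam [ 0.52769101 -0.1855198   0.36995003]
```

View pics/c5.png

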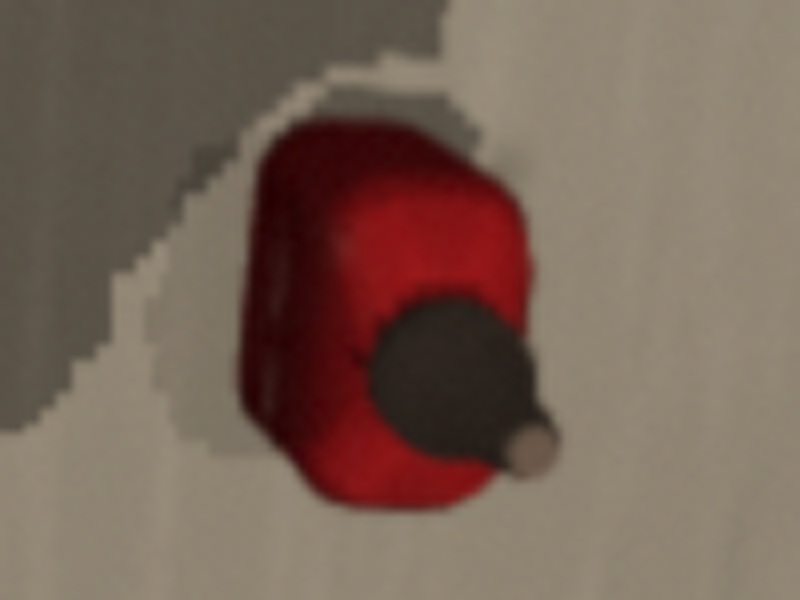

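The shoulder face is centred at about (423.5,223), the cap tip is at (436.6,236), and the left foot edge runs from (402,201) to (400.5,230).

```bash
python3 - <<'E'
from h import *; import pickle
st=pickle.load(open('w5.pkl','rb'))
f=lambda u,v,z: onz('wrist',u,v,z,T=st)[:2]
print(f(423.5,222.9,.05),f(436.6,236.2,.08),f(426.5,227.2,.053))
a,b=f(402.3,201,.002),f(400.4,230,.002); print(a,b,np.degrees(np.arctan2(*(a-b)[::-1])))
t,s=f(417,195.5,.003),f(417,243,.05); print('y range',t,s)
print(f(435.8,210,.05))
E
```

```text
[ 0.6248974  -0.26267641] [ 0.62741295 -0.26596589] [ 0.62698779 -0.26567129]
[ 0.61633788 -0.25288161] [ 0.61703261 -0.28211242] 91.36149652846483
y range [ 0.62997606 -0.24690337] [ 0.62106899 -0.28089406]
[ 0.63435922 -0.25105979]
```

Call:
jog_arm(hand=[0.052,0.052,0.052,0.052,0.052], travel=[[0.049,-0.003,0],[0.049,-0.003,0],[0,0,-0.055],[0,0,-0.055],[0,0,-0.055]], yaw=[0,0,0,0,0])

```text
time_s: 10.5
position: [0.6269, -0.2651, 0.0776]
tool_rot: [[-0.026, 1.0, 0.0], [1.0, 0.026, -0.0], [-0.0, 0.0, -1.0]]
ft_force: [0.3, -0.5, 0.4]
grip_width: 0.0518
gripper_force: 0.0
```

Call:
jog_arm(hand=[0.052,0.052,0.03,0.02,0.01], travel=[[0,0,-0.043],[0,0,0],[0,0,0],[0,0,0],[0,0,0]], yaw=[0,0,0,0,0], grip_force=30)

```text
time_s: 11.12
position: [0.6281, -0.2659, 0.0391]
tool_rot: [[-0.023, 1.0, 0.004], [1.0, 0.023, -0.003], [-0.003, 0.004, -1.0]]
ft_force: [0.5, 0.7, 6.5]
grip_width: 0.0229
gripper_force: 31.6
```

Call:
jog_arm(hand=[0.01,0.01,0.01,0.01,0.01], travel=[[0,0,0],[0,0,0.03],[0,0,0.05],[0,0,0.06],[0,0,0.06]], yaw=[0,0,0,0,0])

```text
time_s: 11.75
position: [0.6268, -0.265, 0.2395]
tool_rot: [[-0.023, 1.0, 0.001], [1.0, 0.023, -0.001], [-0.001, 0.001, -1.0]]
ft_force: [1.0, 0.0, -0.8]
grip_width: 0.0228
gripper_force: 30.6
```

Call:
jog_arm(hand=[0.01,0.01,0.01,0.01,0.01], travel=[[0,0,0.03],[0.0036,0.058,0],[0.0036,0.058,0],[0.0036,0.058,0],[0.0036,0.058,0]], yaw=[0,-0.07,-0.07,-0.07,-0.07])

```text
time_s: 12.38
position: [0.6412, -0.0313, 0.2676]
tool_rot: [[0.256, 0.967, 0.002], [0.967, -0.256, -0.0], [0.0, 0.002, -1.0]]
ft_force: [1.1, 0.4, -0.3]
grip_width: 0.0229
gripper_force: 30.7
```

Call:
jog_arm(hand=[0.01,0.01,0.01,0.01,0.01], travel=[[0.0036,0.058,-0.03],[0,0,-0.02],[0,0,0],[0,0,0],[0,0,0]], yaw=[0,0,0,0,0])

```text
time_s: 13.0
position: [0.6453, 0.0214, 0.219]
tool_rot: [[0.255, 0.967, 0.002], [0.967, -0.255, -0.0], [0.0, 0.002, -1.0]]
ft_force: [0.3, -0.3, -0.1]
grip_width: 0.0227
gripper_force: 30.6
```

```bash
python3 - <<'E'
from h import *; import pickle
st,im=snap('wrist','w6.png'); pickle.dump(st,open('w6.pkl','wb')); print(st['position'],st['tool_rot'][:,0])
R=st['tool_rot'];p=st['position']
for x,y,z in((0,0,.039),(.02,.012,.039),(.02,-.012,.039),(.02,0,-.01),(0,0,-.04)): print(proj('wrist',p+R@np.array([x,y,z]),st))
E
python3 wood.py w6
```

```text
[0.6452611  0.02144364 0.21897643] [2.55151427e-01 9.66901071e-01 2.62968187e-04]
[312.54533063 290.88250522]
[339.12734048 250.09423028]
[285.91796547 250.10702193]
[312.37997061 296.21165926]
[312.28878813 409.52763288]
wood [158. 336.] rect [ 0.4587 -0.0636] [0.0707 0.0477] 8.0 circ [ 0.4594 -0.0728] 0.0362
wood [293. 135.] rect [0.6462 0.0892] [0.0773 0.0618] 75.2 circ [0.646  0.0889] 0.0486
wood [39. 21.] rect [0.4663 0.2361] [0.0387 0.0769] 70.9 circ [0.4686 0.2429] 0.0404
```

View pics/w6.png

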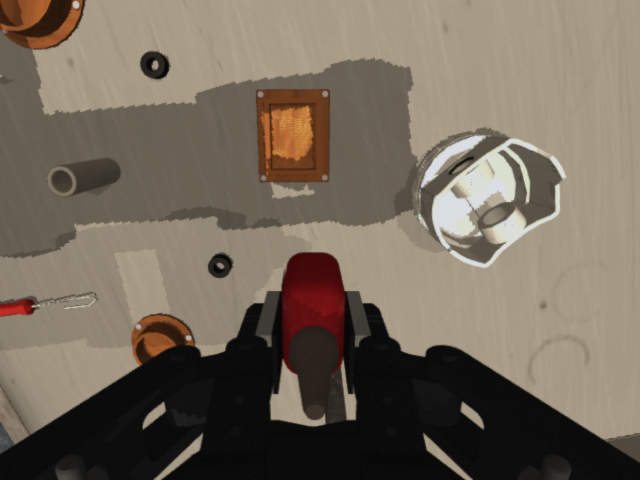

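The tray is at (293,135), and its size (77x62 mm) and angle check out. The bottle hangs straight, its cap at (315,375).

Call:
jog_arm(hand=[0.01,0.01,0.01,0.01,0.01], travel=[[0.0005,0.034,0],[0.0005,0.034,0],[0,0,-0.05],[0,0,-0.06],[0,0,-0.04]], yaw=[0,0,0,0,0])

```text
time_s: 13.68
position: [0.6453, 0.09, 0.0655]
tool_rot: [[0.255, 0.967, -0.002], [0.967, -0.255, 0.0], [-0.0, -0.002, -1.0]]
ft_force: [0.5, 0.7, -0.7]
grip_width: 0.0231
gripper_force: 30.6
```

Call:
jog_arm(hand=[0.01,0.01,0.01,0.01,0.01], travel=[[0,0,-0.012],[0,0,-0.01],[0,0,-0.003],[0,0,0],[0,0,0]], yaw=[0,0,0,0,0])

```text
time_s: 14.3
position: [0.6463, 0.0902, 0.0436]
tool_rot: [[0.254, 0.967, 0.002], [0.967, -0.254, -0.0], [0.0, 0.002, -1.0]]
ft_force: [-0.9, 0.2, -0.5]
grip_width: 0.0231
gripper_force: 30.6
```

Call:
jog_arm(hand=[0.01,0.01,0.025,0.03,0.04], travel=[[0,0,-0.002],[0,0,0],[0,0,0],[0,0,0],[0,0,0]], yaw=[0,0,0,0,0])

```text
time_s: 14.92
position: [0.6459, 0.0902, 0.0405]
tool_rot: [[0.254, 0.967, -0.0], [0.967, -0.254, 0.0], [-0.0, -0.0, -1.0]]
ft_force: [-0.0, -0.1, -0.6]
grip_width: 0.0399
gripper_force: 0.0
```

Call:
jog_arm(hand=[0.045,0.05,0.05,0.05,0.05], travel=[[0,0,0],[0,0,0.04],[0,0,0.05],[0,0,0.06],[0,0,0.06]], yaw=[0,0,0,0,0])

```text
time_s: 15.55
position: [0.6456, 0.0902, 0.2526]
tool_rot: [[0.254, 0.967, -0.0], [0.967, -0.254, 0.0], [-0.0, -0.0, -1.0]]
ft_force: [0.3, 0.2, -1.2]
grip_width: 0.05
gripper_force: 0.0
```

Call:
jog_arm(hand=[0.05,0.05,0.05,0.05,0.05], travel=[[-0.057,0.0,0],[-0.057,0.0,0],[0,0,0],[0,0,0],[0,0,0]], yaw=[0.05,0.05,0.05,0.05,0])

```text
time_s: 16.18
position: [0.5319, 0.0902, 0.2507]
tool_rot: [[0.057, 0.998, 0.0], [0.998, -0.057, 0.0], [0.0, 0.0, -1.0]]
ft_force: [0.1, 0.7, -0.2]
grip_width: 0.0502
gripper_force: 0.0
```

```bash
python3 - <<'E'
from h import *; import pickle
st,im=snap('wrist','w7.png'); pickle.dump(st,open('w7.pkl','wb')); print(st['position'],st['tool_rot'][:,0])
E
python3 wood.py w7
```

```text
[0.53186366 0.09023612 0.25072995] [5.74295357e-02 9.98349562e-01 1.91422840e-05]
wood [265. 352.] rect [ 0.4703 -0.0764] [0.0709 0.0454] 74.1 circ [ 0.4605 -0.0737] 0.0356
wood [423. 195.] rect [0.6457 0.0893] [0.0775 0.062 ] 75.3 circ [0.6458 0.0896] 0.0485
wood [231.  31.] rect [0.4677 0.2472] [0.0598 0.0866] 85.5 circ [0.4691 0.2609] 0.0443
```

View pics/w7.png

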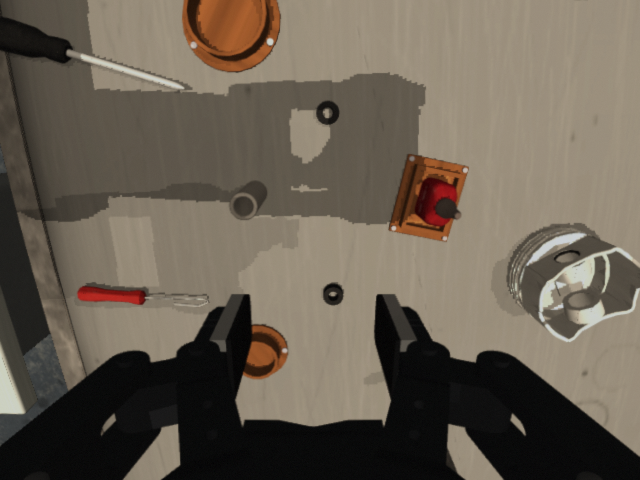

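The bottle stands upright in its tray at (437,203). The pin's top rim is centred at (244,206).

```bash
python3 - <<'E'
from h import *; import pickle
st=pickle.load(open('w7.pkl','rb'))
f=lambda u,v,z: onz('wrist',u,v,z,T=st)[:2]
p=f(244,206,.07); print(p, p-st['position'][:2], 'foot',f(257,194,.0))
print('cap',f(456,213,.084))
E
```

```text
[0.47694661 0.10491976] [-0.05491705  0.01468364] foot [0.47754405 0.10274569]
cap [0.64498261 0.0926514 ]
```

Call:
jog_arm(hand=[0.05,0.05,0.05,0.05,0.05], travel=[[-0.055,0.013,0],[0,0,-0.05],[0,0,-0.06],[0,0,-0.05],[0,0,-0.04]], yaw=[0,0,0,0,0])

```text
time_s: 16.85
position: [0.4766, 0.1032, 0.0488]
tool_rot: [[0.058, 0.998, -0.001], [0.998, -0.058, 0.0], [-0.0, -0.001, -1.0]]
ft_force: [1.3, 0.7, -0.4]
grip_width: 0.0498
gripper_force: 0.0
```

Call:
jog_arm(hand=[0.05,0.03,0.02,0.01,0.01], travel=[[0,0,0],[0,0,0],[0,0,0],[0,0,0],[0,0,0]], yaw=[0,0,0,0,0], grip_force=40)

```text
time_s: 17.48
position: [0.4778, 0.1032, 0.0524]
tool_rot: [[0.057, 0.998, 0.004], [0.998, -0.057, -0.0], [0.0, 0.004, -1.0]]
ft_force: [-0.5, 0.3, 7.9]
grip_width: 0.0225
gripper_force: 39.1
```

Call:
jog_arm(hand=[0.01,0.01,0.01,0.01,0.01], travel=[[0,0,0.01],[0,0,0.03],[0,0,0.06],[0,0,0.03],[0,0,0]], yaw=[0,0,0,0,0])

```text
time_s: 18.1
position: [0.4776, 0.1033, 0.1833]
tool_rot: [[0.057, 0.998, 0.006], [0.998, -0.057, -0.0], [0.0, 0.006, -1.0]]
ft_force: [-0.8, 0.8, -1.7]
grip_width: 0.022
gripper_force: 39.4
```

Call:
jog_arm(hand=[0.01,0.01,0.01,0.01,0.01], travel=[[-0.0035,-0.0526,0.0074],[-0.0035,-0.0526,0.0074],[-0.0035,-0.0526,0.0074],[-0.0035,-0.0526,0.0074],[-0.0035,-0.0526,0.0074]], yaw=[0,0,0,0,0])

```text
time_s: 18.73
position: [0.4586, -0.1612, 0.2169]
tool_rot: [[0.057, 0.998, -0.002], [0.998, -0.057, 0.001], [0.001, -0.002, -1.0]]
ft_force: [0.2, -0.5, -0.8]
grip_width: 0.0225
gripper_force: 39.5
```

Call:
jog_arm(hand=[0.01,0.01,0.01,0.01,0.01], travel=[[0,0,0],[0,0,0],[0,0,0],[0,0,0],[0,0,0]], yaw=[0,0,0,0,0])

```text
time_s: 19.35
position: [0.4595, -0.1592, 0.2176]
tool_rot: [[0.056, 0.998, -0.0], [0.998, -0.056, 0.0], [0.0, -0.0, -1.0]]
ft_force: [0.2, 0.1, -2.0]
grip_width: 0.0228
gripper_force: 39.5
```

```bash
python3 - <<'E'
from h import *; import pickle
st,im=snap('wrist','w8.png'); pickle.dump(st,open('w8.pkl','wb')); print(st['position'],st['tool_rot'][:,0])
R=st['tool_rot'];p=st['position']
for x,y,z in((0,0,-.0176),(.0115,0,-.0176),(.0115,0,.052),(0,.0115,-.0176)): print(x,z,proj('wrist',p+R@np.array([x,y,z]),st).round())
E
python3 wood.py w8
```

```text
[ 0.45949452 -0.159212    0.21762666] [5.60004395e-02 9.98430742e-01 6.93057362e-05]
0 -0.0176 [312. 362.]
0.0115 -0.0176 [312. 331.]
0.0115 0.052 [312. 258.]
0 -0.0176 [347. 362.]
wood [309. 110.] rect [ 0.4613 -0.0726] [0.0651 0.0643] 88.0 circ [ 0.4614 -0.0725] 0.0328
```

View pics/w8.png

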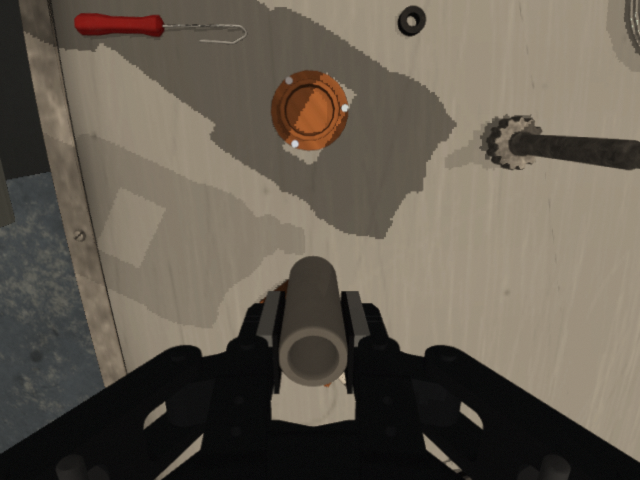

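The pin hangs straight: its top is at (313,356), predicted (312,362), so about +2 mm along tool x. The cup is at (309,110) and its size checks out. The shaft gear is at (513,142).

Call:
jog_arm(hand=[0.01,0.01,0.01,0.01,0.01], travel=[[0.001,0.042,0],[0.001,0.0425,0],[0,0,-0.05],[0,0,-0.06],[0,0,-0.03]], yaw=[0,0,0,0,0])

```text
time_s: 20.02
position: [0.4605, -0.0746, 0.0754]
tool_rot: [[0.056, 0.998, -0.003], [0.998, -0.056, 0.001], [0.001, -0.003, -1.0]]
ft_force: [-0.0, 0.1, -0.7]
grip_width: 0.0223
gripper_force: 39.6
```

Call:
jog_arm(hand=[0.01,0.01,0.01,0.01,0.01], travel=[[0,0,0],[0,0,-0.01],[0,0,-0.007],[0,0,-0.002],[0,0,0]], yaw=[0,0,0,0,0])

```text
time_s: 20.65
position: [0.4616, -0.0753, 0.0589]
tool_rot: [[0.057, 0.998, 0.0], [0.998, -0.057, -0.0], [-0.0, 0.0, -1.0]]
ft_force: [-0.8, 0.4, -0.4]
grip_width: 0.0224
gripper_force: 39.6
```

```bash
python3 - <<'E'
from h import *; import pickle
st=pickle.load(open('w8.pkl','rb'))
print(onz('wrist',513,142,.033,T=st),onz('wrist',509,141,.025,T=st),env.observe()['position'])
E
```

```text
[ 0.62355225 -0.10487882  0.033     ] [ 0.62419088 -0.10443994  0.025     ] [ 0.46155128 -0.07533255  0.05889304]
```

Call:
jog_arm(hand=[0.01,0.01,0.025,0.03,0.04], travel=[[0,0,-0.003],[0,0,0],[0,0,0],[0,0,0],[0,0,0]], yaw=[0,0,0,0,0])

```text
time_s: 21.28
position: [0.4614, -0.0753, 0.0556]
tool_rot: [[0.057, 0.998, -0.0], [0.998, -0.057, 0.0], [0.0, -0.0, -1.0]]
ft_force: [0.2, 1.1, 0.4]
grip_width: 0.0402
gripper_force: 0.0
```

Call:
jog_arm(hand=[0.045,0.05,0.05,0.05,0.05], travel=[[0,0,0],[0,0,0.04],[0,0,0.06],[0,0,0.06],[0,0,0.06]], yaw=[0,0,0,0,0])

```text
time_s: 21.9
position: [0.461, -0.0751, 0.2777]
tool_rot: [[0.057, 0.998, 0.0], [0.998, -0.057, -0.0], [-0.0, 0.0, -1.0]]
ft_force: [0.3, 0.5, -0.4]
grip_width: 0.0499
gripper_force: 0.0
```

Call:
jog_arm(hand=[0.05,0.05,0.05,0.05,0.05], travel=[[0.03,-0.045,0.02],[0.03,-0.045,0.01],[0,0,0],[0,0,0],[0,0,0]], yaw=[0,0,0,0,0])

```text
time_s: 22.52
position: [0.5209, -0.1643, 0.3056]
tool_rot: [[0.056, 0.998, -0.0], [0.998, -0.056, 0.0], [0.0, -0.0, -1.0]]
ft_force: [0.6, -0.4, -0.5]
grip_width: 0.0501
gripper_force: 0.0
```

```bash
python3 - <<'E'
from h import *; import pickle
st,im=snap('wrist','w9.png'); pickle.dump(st,open('w9.pkl','wb')); print(st['position'],st['tool_rot'][:,0])
print(proj('wrist',[.623,-.105,.178],st),proj('wrist',[.623,-.105,.033],st),proj('wrist',[.4613,-.0726,.005],st),proj('wrist',[.4613,-.0726,.075],st))
E
python3 wood.py w9
```

```text
[ 0.52093486 -0.16430755  0.3056372 ] [5.60879021e-02 9.98425774e-01 3.46556307e-04]
[464.38567884 141.74914825] [410.27323292 136.08571417] [251.86557773 112.83506747] [239.78487154 110.13661975]
wood [262. 284.] rect [ 0.4492 -0.2814] [0.0568 0.1115] 36.5 circ [ 0.4523 -0.2791] 0.0598
wood [252. 112.] rect [ 0.4612 -0.0727] [0.0649 0.0643] 85.7 circ [ 0.4616 -0.0725] 0.033
```

View pics/w9.png

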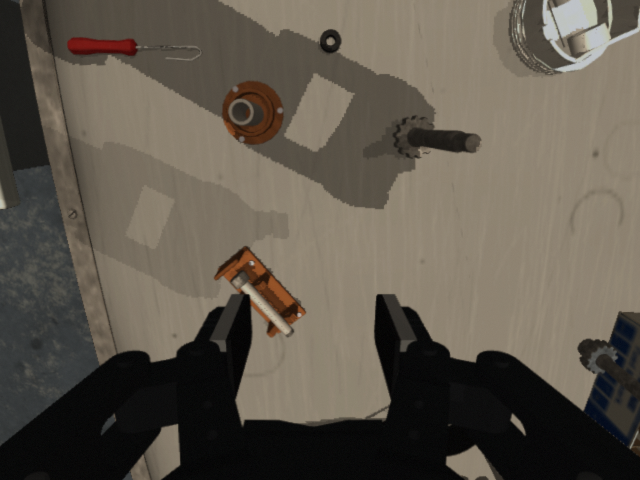

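The pin stands in its cup (top at (241,111), predicted (240,110)) and the bolt is still in the cradle. The shaft's gear is at (412,137) and its top face near (472,142).

```bash
python3 - <<'E'
from h import *; import pickle
st=pickle.load(open('w9.pkl','rb'))
im=cv2.imread('pics/w9.png')
g=cv2.cvtColor(im,cv2.COLOR_BGR2GRAY)
print(g[132:156:2,440:490:2])
for u,v,z in((470,142,.178),(473,142,.178),(413,137,.033)): print(onz('wrist',u,v,z,T=st))
E
```

```text
[[ 33  35  35  32  33  33  39  43  45  43  44  50  87 128 128 130 130 133
  135 133 134 133 133 134 133]
 [ 34  33  30  30  37  40  44  44  38  33  33  33  32  37  41  48  58  71
   88 128 133 132 134 134 134]
 [ 33  32  29  34  35  39  44  34  31  31  31  31  28  31  39  64  74  75
   71  84 128 134 134 132 134]
 [ 30  30  31  31  32  38  34  30  30  29  29  27  29  39  66  71  75  77
   74  73  91 133 133 132 133]
 [ 29  26  28  28  27  31  30  32  33  30  29  29  32  54  67  70  73  76
   77  78  86 131 133 134 133]
 [ 28  26  27  27  28  28  29  33  32  31  30  27  35  67  70  69  70  72
   72  78 130 134 133 133 134]
 [ 24  27  25  26  29  30  28  31  32  30  28  26  33  69  72  72  71  68
   70  75 117 133 133 134 133]
 [ 28  27  27  25  28  28  26  30  32  30  27  26  28  62  68  66  65  63
   73  85 116 131 134 133 134]
 [ 33  28  28  28  26  27  25  30  30  30  29  25  26  48  65  65  65  62
   99 114 129 133 133 133 133]
 [118 109  87  62  47  36  30  30  36  36  33  37  32  32  51  62  65  65
  100 112 133 133 132 133 134]
 [136 133 134 131 130 119 108 101  85  84 105 126 117  97  93  73  75  95
  119 133 134 133 132 133 134]
 [135 133 134 134 133 131 132 133 132 133 137 134 133 134 138 135 133 134
  133 133 134 133 132 132 133]]
[ 0.62673263 -0.10531387  0.178     ]
[ 0.62872764 -0.10539543  0.178     ]
[ 0.62578365 -0.10603216  0.033     ]
```

Call:
jog_arm(hand=[0.05,0.05,0.05,0.05,0.05], travel=[[0.0533,0.0294,0],[0.0533,0.0294,0],[0,0,0],[0,0,-0.05],[0,0,-0.05]], yaw=[0,0,0,0,0])

```text
time_s: 23.2
position: [0.6272, -0.1063, 0.2051]
tool_rot: [[0.057, 0.998, 0.001], [0.998, -0.057, -0.001], [-0.001, 0.001, -1.0]]
ft_force: [0.7, -0.7, -0.6]
grip_width: 0.0498
gripper_force: 0.0
```

Call:
jog_arm(hand=[0.05,0.05,0.05,0.05,0.05], travel=[[0,0,-0.03],[0,0,-0.03],[0,0,-0.0136],[0,0,0],[0,0,0]], yaw=[0,0,0,0,0])

```text
time_s: 23.82
position: [0.6284, -0.1067, 0.1336]
tool_rot: [[0.057, 0.998, 0.002], [0.998, -0.057, -0.001], [-0.001, 0.002, -1.0]]
ft_force: [0.2, -0.4, 0.0]
grip_width: 0.0502
gripper_force: 0.0
```

Call:
jog_arm(hand=[0.04,0.03,0.02,0.01,0.005], travel=[[0,0,0],[0,0,0],[0,0,0],[0,0,0],[0,0,0]], yaw=[0,0,0,0,0], grip_force=70)

```text
time_s: 24.45
position: [0.6283, -0.1065, 0.1324]
tool_rot: [[0.057, 0.998, 0.001], [0.998, -0.057, -0.0], [-0.0, 0.001, -1.0]]
ft_force: [0.9, -0.0, 3.5]
grip_width: 0.0172
gripper_force: 68.1
```

Call:
jog_arm(hand=[0.005,0.005,0.005,0.005,0.005], travel=[[0,0,0],[0,0,0.01],[0,0,0.02],[0,0,0],[0,0,0]], yaw=[0,0,0,0,0])

```text
time_s: 25.08
position: [0.6276, -0.1063, 0.1611]
tool_rot: [[0.057, 0.998, -0.002], [0.998, -0.057, 0.001], [0.0, -0.002, -1.0]]
ft_force: [0.7, -0.2, -3.0]
grip_width: 0.0174
gripper_force: 68.5
```

Call:
jog_arm(hand=[0.005,0.005,0.005,0.005,0.005], travel=[[0,0,0.04],[0,0,0.04],[-0.022,0.04,0],[-0.022,0.04,0],[-0.022,0.04,0]], yaw=[0,0,0,0,0])

```text
time_s: 25.7
position: [0.5609, 0.0147, 0.241]
tool_rot: [[0.057, 0.998, -0.002], [0.998, -0.057, 0.0], [0.0, -0.002, -1.0]]
ft_force: [0.6, -0.2, -2.9]
grip_width: 0.0172
gripper_force: 69.0
```

Call:
jog_arm(hand=[0.005,0.005,0.005,0.005,0.005], travel=[[-0.023,0.04,0],[-0.023,0.04,0],[-0.023,0.04,0],[-0.023,0.041,0],[0,0,0]], yaw=[0,0,0,0,0])

```text
time_s: 26.32
position: [0.4681, 0.1766, 0.2415]
tool_rot: [[0.053, 0.999, -0.002], [0.999, -0.053, 0.0], [0.0, -0.002, -1.0]]
ft_force: [0.1, -1.1, -2.6]
grip_width: 0.0175
gripper_force: 69.1
```

Call:
jog_arm(hand=[0.005,0.005,0.005,0.005,0.005], travel=[[0,0,0],[0,0,0],[0,0,0],[0,0,0],[0,0,0]], yaw=[0,0,0,0,0])

```text
time_s: 26.95
position: [0.4701, 0.1743, 0.242]
tool_rot: [[0.057, 0.998, 0.0], [0.998, -0.057, 0.0], [0.0, 0.0, -1.0]]
ft_force: [-0.4, 0.2, -2.9]
grip_width: 0.0172
gripper_force: 69.1
```

```bash
cat > gear.py <<'E'
from h import *; import pickle,sys
st,im=snap('wrist','w10.png'); pickle.dump(st,open('w10.pkl','wb')); print(st['position'],st['tool_rot'][:,0],st['ft_force'])
R=st['tool_rot'];p=st['position']
g=cv2.cvtColor(im,cv2.COLOR_RGB2GRAY)
for z in (.1,.116,.132): print(z,[proj('wrist',p+R@np.array([x,y,z]),st).round().tolist() for x,y in((0,0),(.0215,0),(0,.0215),(0,-.0215))])
for r in range(216,300,8): print(r,g[r,240:392:4])
E
python3 gear.py; python3 wood.py w10
```

```text
[0.47013566 0.1743444  0.2420487 ] [5.73481852e-02 9.98354239e-01 5.60153403e-06] [-0.37848041  0.20098063 -2.92839026]
0.1 [[312.0, 250.0], [312.0, 216.0], [347.0, 250.0], [278.0, 250.0]]
0.116 [[312.0, 243.0], [312.0, 211.0], [345.0, 243.0], [280.0, 243.0]]
0.132 [[312.0, 236.0], [312.0, 206.0], [343.0, 236.0], [282.0, 236.0]]
216 [ 82  80  84 103  90  81  81  82  83  82  82  83  84  83  44  45  85  49
  53  51  66  45  47 100 101 101 104 102 103 102 102 100 101 100 100 101
 100 104]
224 [ 82  81  84  84  83  82  81  80  82  83  83  82  71  56  90  91  87 100
  79  93  83  82  89  44  46 105 154 150 105 108 102 100 101 100 102 101
 103 116]
232 [141 139  82  85  83  82  83  82  81  82  88  64  77  79  73  83  72  80
  94  88  83  88  87  88  82  76 153 162 166 163 160 160 161 161 162 162
 166 163]
240 [140 140 142 144 142 141 144 142 141 141  75  40  83  98  87  71  47  48
  49  50  52  61  82  82  90  63  51 162 165 162 163 160 160 160 164 163
 164 162]
248 [141 142 141 142 143 141 145 143 160 160  65  73 144 145 132  46  36  42
  45  44  45  45  61  71  58  71 119 163 164 163 160
[... 464 characters left out ...]
 164 162 165 163 163 163 163 162 165
 164 164]
280 [142 145 161 162 163 163 161 164 162 161 161 162 167 164 155  40  44  44
  49  53  37  34  73 163 162 163 163 166 162 164 163 162 164 164 163 166
 163 162]
288 [143 143 144 162 162 165 162 161 163 162 161 160 162 162 115  44  44  41
  41  42  44  40  44 164 163 162 162 166 162 164 166 163 164 163 163 163
 164 163]
296 [145 143 144 145 159 165 163 161 143  63  62  61   7 144  77  42  44  41
  43  44  45  41  38 163  14  54  65  64  71 164 165 163 164 163 166 164
 163 162]
wood [482. 272.] rect [0.6475 0.089 ] [0.0777 0.0662] 75.5 circ [0.6454 0.0899] 0.0483
wood [306. 111.] rect [0.4687 0.2612] [0.0869 0.0866] 41.5 circ [0.469  0.2607] 0.0439
```

Call:
jog_arm(hand=[0.005,0.005,0.005,0.005,0.005], travel=[[-0.0006,0.0433,0],[-0.0006,0.0433,0],[0,0,0],[0,0,-0.03],[0,0,-0.03]], yaw=[0,0,0,0,0])

```text
time_s: 27.62
position: [0.4689, 0.2607, 0.1815]
tool_rot: [[0.057, 0.998, 0.001], [0.998, -0.057, -0.0], [-0.0, 0.001, -1.0]]
ft_force: [0.5, 0.3, -3.4]
grip_width: 0.0172
gripper_force: 69.3
```

Call:
jog_arm(hand=[0.005,0.005,0.005,0.005,0.005], travel=[[0,0,-0.02],[0,0,-0.015],[0,0,-0.007],[0,0,0],[0,0,0]], yaw=[0,0,0,0,0])

```text
time_s: 28.25
position: [0.4692, 0.2611, 0.1407]
tool_rot: [[0.057, 0.998, 0.001], [0.998, -0.057, 0.0], [0.0, 0.001, -1.0]]
ft_force: [-0.3, 0.3, -2.7]
grip_width: 0.0174
gripper_force: 69.1
```

Call:
jog_arm(hand=[0.005,0.005,0.005,0.005,0.005], travel=[[0,0,-0.002],[0,0,-0.002],[0,0,0],[0,0,0],[0,0,0]], yaw=[0,0,0,0,0])

```text
time_s: 28.88
position: [0.4692, 0.2613, 0.1374]
tool_rot: [[0.057, 0.998, 0.002], [0.998, -0.057, 0.001], [0.001, 0.002, -1.0]]
ft_force: [-2.5, -0.3, 8.3]
grip_width: 0.0172
gripper_force: 70.2
```

Floor contact at the expected height, so I'll release and retract.

Call:
jog_arm(hand=[0.02,0.024,0.03,0.04,0.05], travel=[[0,0,0],[0,0,0],[0,0,0],[0,0,0],[0,0,0]], yaw=[0,0,0,0,0])

```text
time_s: 29.5
position: [0.4688, 0.2611, 0.136]
tool_rot: [[0.057, 0.998, -0.0], [0.998, -0.057, -0.0], [-0.0, -0.0, -1.0]]
ft_force: [0.9, -0.4, -0.5]
grip_width: 0.0496
gripper_force: 0.0
```

Call:
jog_arm(hand=[0.05,0.05,0.05,0.05,0.05], travel=[[0,0,0.03],[0,0,0.04],[0,0,0.05],[0,0,0.05],[0,0,0]], yaw=[0,0,0,0,0])

```text
time_s: 30.12
position: [0.4697, 0.2614, 0.3097]
tool_rot: [[0.057, 0.998, 0.007], [0.998, -0.057, 0.002], [0.003, 0.007, -1.0]]
ft_force: [-0.1, 0.0, -0.8]
grip_width: 0.0501
gripper_force: 0.0
```

Call:
jog_arm(hand=[0.05,0.05,0.05,0.05,0.05], travel=[[0,-0.04,0],[0,-0.04,0],[0,0,0],[0,0,0],[0,0,0]], yaw=[0,0,0,0,0])

```text
time_s: 30.75
position: [0.4687, 0.1819, 0.3057]
tool_rot: [[0.056, 0.998, -0.001], [0.998, -0.056, 0.0], [0.0, -0.001, -1.0]]
ft_force: [0.9, 0.9, 0.0]
grip_width: 0.0501
gripper_force: 0.0
```

```bash
python3 - <<'E'
from h import *
st,im=snap('wrist','w11.png'); print(st['position'])
# shaft: dark-vs-wood rows near expected top; compare with predictions at +-10 mm
g=cv2.cvtColor(im,cv2.COLOR_RGB2GRAY)
for P in([.469,.261,.183],[.469,.261,.038],[.479,.261,.183],[.469,.271,.183]): print(P,proj('wrist',P,st).round(1))
u,v=proj('wrist',[.469,.261,.183],st).astype(int)
print(g[max(v-36,0):v+40:5,u-44:u+48:4])
s1,sc=snap('scene','s1.png')
for n,P in(('shaft top',[.469,.261,.183]),('pin top',[.4613,-.0726,.075]),('bottle',[.646,.089,.084])): 
    print(n,proj('scene',P).round())
H,S,V=cv2.split(cv2.cvtColor(sc,cv2.COLOR_RGB2HSV))
m=(((H<5)|(H>172))&(S>140)).astype(np.uint8); u,v=proj('scene',[.646,.089,.03]).astype(int)
ys,xs=np.where(m[v-30:v+30,u-30:u+30]); print('bottle red centroid',xs.mean()+u-30,ys.mean()+v-30,'pred',proj('scene',[.646,.089,.029]))
E
```

```text
[0.46870398 0.18187819 0.30567739]
[0.469, 0.261, 0.183] [305.8 117.7]
[0.469, 0.261, 0.038] [308.5 121. ]
[0.479, 0.261, 0.183] [321.9 116.7]
[0.469, 0.271, 0.183] [304.8 100.9]
[[148 148 152 150 156 150 152 150 145 108 104 157 203 103 106 105 149 150
  148 152 151 111  94]
 [149 149 150 147 151 148 127 103 110 107  96  98 107 109  71  93 105 107
  140 144  94  93  93]
 [147 146 147 146 149 114 111  95 105  63  33  39  41  33  40 100  99  91
   62  67  94  92  93]
 [146 147 147 146  99 100  98  57  57 118 101  91  55  48  47  48  26  49
   56  59  64  93  92]
 [145 146 146  94 100  62  35  67  71  61  72  56  81  56  80  61  53  47
   46  54  59  85  91]
 [ 95  91  90  56  51  46  65  71  61  58  75  64  61  76  89  71  62  56
   43  56  60  61  91]
 [ 91  91  71  59  61  38  71  58  71  75  76  88  90  86  53  87  82  56
   52  30  64  62  89]
 [ 92  92  62  49  59  60  71  56  89  55  85  85  83  92  48  77  73  82
   51  31  68  63  73]
 [ 91  91  64  48  49  71  55  51  67  62  74  78  74  83  40 121  80  62
   53  37  67  64  65]
 [ 90  91  61  50  49  50  54  77 139 133  75  36  36  43  90 135 102  79
   49  33  64  65  67]
 [ 93  92  65  48  48  35  53  47  79 129 131 140 125 154 136 146  71  96
   48  31  58  55  89]
 [ 94  76  75  50  48  41  47  46  84 120 112 157 167 175 153 121  90  89
   43  64  60  58  92]
 [ 93  76  75  62 101  53  48  55  98  97  93 105 101 116 106 111 102  53
   56  60 127  88  94]
 [ 94  93  92  92  60  51  63  90  43  63  98 119 116 115 111 108  42  64
   58  67  74  93  94]
 [ 93  94  93  94  90  63  52  49  68  56  39  41  50  45  61  64  64  64
   61  83  94  93  92]
 [ 93  93  93  93  92  91  79  56  57  48  52  53  76  72  55  60  60  66
   88  93  93  94  94]]
shaft top [235. 108.]
pin top [311. 266.]
bottle [359. 174.]
bottle red centroid 357.7535211267606 197.69718309859155 pred [357.14803593 195.37545044]
```

```bash
python3 -c "
from rig import env
print(env.close_job())"
```

```text
the job is handed in; nothing more can be done
None
```

I handed the job in at about 31 s of the 120 s allowed; camera checks put the shaft, pin, bottle and bolt at rest in their nests with the gripper clear, but the hand-in returned no verdict.

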